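# Rebuild the spindle of a banding wheel

## Robot

A 6-joint arm with a two-finger parallel gripper is mounted at the origin on the work surface. World frame = base frame: x ahead of the robot, y to its left, z up, the work surface at z = 0. Lengths are in m, angles in rad, forces in N, time in s.
With the tool pointing down it reaches from about 0.35 to 0.85 m from the base axis. Payload 8.1 kg.
Tool frame: the origin (TCP) lies on the mounting face of the last link; the fingertips stand 186 mm ahead of it and the grasp point (between the pads) lies 167 mm ahead of it; z points along the fingers, y is the line along which they close (so a half turn about z gives the same grasp; the last joint's range is limited). The gripper opens to 93 mm and grips with 3 to 60 N. Pads are 15 mm wide; open, the fingers measure 128 mm over their backs; the gripper's body (75 mm by 188 mm) begins 65 mm behind the grasp point.
Start: joints at [-1.39, 0.13, 1.488, -0, 1.523, -0.085], TCP at [0.158, -0.579, 0.405] pointing down, gripper open.
Joint ranges: [-2.96, 2.96], [-0.89, 2.26], [0.02, 2.5], [-1.34, 4.48], [0, 2.73], [-2.66, 2.66]. Speed limits (rad/s): [2.39, 2.39, 2.79, 3.14, 3.14, 3.14].

## Interface

Orientations are given as a rotation vector (axis times angle).
In Python, from plant import read_state, read_camera, camera_params, close_job gives the robot as it stands. The module is installed in compiled form; this text tells all that it offers.
- The arm moves only by the tool servo_tool, never from a script. Its argument "increments" is a list of rows, each an object with "slide": the shift along the tool's x, y, z in mm, a list of three; "dr": the turn, a rotation vector about the tool's x, y, z in rad, a list of three; "jaw": the closure, from 0 (fully open) to 1 (shut). In form: [{"slide": [x, y, z], "dr": [ax, ay, az], "jaw": jaw}, ...]. A call has 1 to 20 rows; each row is the pose to reach, as a shift and turn from the pose commanded when the call began, along the tool's axes at that moment; what a row does not reach only later rows make up. A row lasts 1/10 s, in which the tool goes at most 50 mm and 8.59 degrees, less where a joint would pass 70% of its speed; a pose out of reach is approached as far as the arm can. A call with a gripper value outside its range is refused whole. The fingers move at their own pace and stop on an object; "force" is the grip in N (left out, the last holds). Time passes only in rows, so rows that repeat a pose let the fingers close. It gives the time, the measured TCP pose, the force, the opening and the grip force at its end, in the units of the state.
- read_state(): the state, without advancing time (a new reading comes with each control period).
- read_camera(name): name is "scene" or "side" or "wrist"; returns (picture, depth): 420x560x3 uint8, red, green, blue; 420x560 float32, m along the optical axis (not along the pixel's ray), 0 where there is no reading.
- camera_params(name): a dict with "fx", "fy", "cx", "cy" (pixels), "rvec" (rotation vector, rad) and "tvec" (3), from world to camera coordinates, as OpenCV has them. Camera axes: x right, y down, z forward; pixel columns grow to the right and rows downward; lengths in m; the calibration is good to about 2 mm. A picture is of the moment at which its call begins: read the wrist's pose just before it. camera_params takes no time and is no camera call; for the wrist camera it gives the pose at the moment of the call.
- close_job(): hands the job in; it is judged then, once.
The state is a dict: "t": time; "q": joint angles; "dq": joint speeds; "joint_torque": joint torques, N m; "tool_pos": TCP position; "orientation": TCP orientation; "force": force on the tool from outside, world axes, zero at the start; "wrist_torque": the same for the moment, N m; "opening": finger opening in m; "gripper_force": force on a finger pad.
Only numpy, scipy, OpenCV 4.12 (cv2) and the standard library are available. Lean on these libraries where they do the work, as an engineer would, in place of code of your own. Each camera call takes 0.05 s, during which the arm holds its last target. There are 200 camera calls.

## Task

The head is off this decorator's banding wheel. Slide the parts over its upright spindle in this order: the ball bearing down onto the seat, the tall spacer sleeve on top of it, then the square retaining plate, whose square hole has to be turned by feel until it drops over the squared end of the spindle and lies flat on the sleeve. Lower the parts rather than dropping them, press only lightly (no more than about 20 N), let go of them, and do not push the other things on the bench about.

Things in the scene. Friction and masses are not known exactly. Their poses are not given: they have to be found in the camera images.
- seat (a point): The flat round seat (40 mm across) on the boss of the banding wheel's foot, a dark cast-iron disc 130 mm across (rim 10 mm high, sloping up to the boss), fixed to the bench. The point is on the spindle's axis, level with the seat, 35 mm above the bench; z up. The spindle's square is not in line with this point's x and y: its angle is unknown.
- spindle_top (a point): Top of the steel spindle, on its axis, 55 mm above the seat. The spindle is round, 22 mm diameter, up to 34 mm above the seat; square, 16 mm side, from 34 to 51 mm; a round tapered nose, 12 mm diameter, above. It turns only stiffly (drag 0.18 N m). The square's angle about z is NOT reported: see it or feel for it by turning the plate under light load; repeats every 90 degrees.
- bearing_mid (a point): The ball bearing: a flat steel ring 56 mm in outside diameter, bore 25 mm, 12 mm high, with a circle of balls seen on its upper face; lies flat on the bench, 90 g. The point is its centre, half-way up; z along its axis. Keep the ball side up. On the seat its centre is 6 mm above the seat.
- spacer_mid (a point): The spacer: a plain steel sleeve 36 mm in outside diameter, bore 25 mm, 25 mm high, standing on its end on the bench, 60 g. The point is its centre, half-way up; z along its axis. On the bearing its centre is 24.5 mm above the seat.
- plate_mid (a point): The retaining plate: dark steel, 50 mm square, 8 mm thick, 18.2 mm square hole in line with its sides; lies flat, 70 g. The point is its centre, half-way up; x, y along its sides. It passes the nose at any angle, then rests on top of the square (centre 55 mm above the seat) unless turned to within 5 degrees of it; then it goes down to the sleeve, centre 41 mm above the seat.
- mug_a: bystander: upturned white mug, 78 mm across, 96 mm high; origin under its centre
- mug_b: bystander: upturned white mug, as mug_a
- mug_c: bystander: upturned white mug, as mug_a
- mug_d: bystander: upturned white mug, as mug_a
- spray: bystander: amber bottle with an orange cap, 66 mm across, 170 mm high; origin under its centre
- brush: bystander: brush 170 mm long, lying along its x
- old_ring: bystander: small old ring, 26 mm across and 5 mm high, not part of the job; origin under its centre
- driver: bystander: screwdriver 180 mm long, lying along its x
Mind the look-alikes: they are no part of the job. Leave any orange look-alike of the part that bears spacer_mid alone. Of the things that look like the part that bears plate_mid, the smaller one is meant.

How it is judged:
By the outcome, as a careful person would: the job done as asked, in the order asked, and still so for the second after the job is handed in, with the robot touching nothing.
It also fails if it takes over 72 s, if anything falls off the work surface, if the arm or the gripper's body presses on something with over 40 N, if the wrist force passes 120 N, or if a joint passes its speed limit or range.

## Working session

There is one attempt and no reset: what is moved stays moved. The work goes in short steps, Python scripts to look and compute and a tool call to move; the robot and the scene stay as the last step left them, time stands still between calls to the robot, and variables do not carry over. Pictures are saved under pics/ and viewed, at most 10 in all, crops included, and the job is handed in when it is done.

Besides the shell and the picture viewer there is one more tool, called after ">>>" in YAML: its name, and indented under it one key for each argument. servo_tool: Moves the arm, as the interface text tells. Its arguments: {"type":"object","properties":{"increments":{"type":"array"},"force":{"type":"number"}},"required":["increments"]}

```bash
mkdir -p pics; cat > h.py <<'E'
import numpy as np, cv2
from plant import *
from scipy.spatial.transform import Rotation as R
def shot(n):
    p=camera_params(n); im,d=read_camera(n); return im,d,p
def cloud(d,p):
    v,u=np.mgrid[:d.shape[0],:d.shape[1]]
    c=np.stack([(u-p['cx'])/p['fx']*d,(v-p['cy'])/p['fy']*d,d],-1)
    return (c-np.array(p['tvec']).ravel())@R.from_rotvec(np.array(p['rvec']).ravel()).as_matrix()
def save(n,im): cv2.imwrite('pics/'+n,im[...,::-1])
def move(target,yaw=None):
    "tool-frame slide (mm) to world TCP target"
    s=read_state(); M=R.from_rotvec(s['orientation']).as_matrix()
    return (M.T@(np.array(target)-s['tool_pos'])*1000).round(1)
E
python3 - <<'E'
from h import *
for n in('scene','side'):
    im,d,p=shot(n); save(n+'.png',im); np.savez(n,im=im,P=cloud(d,p),d=d)
    print(n,p)
s=read_state();print(s, R.from_rotvec(s['orientation']).as_matrix().round(3))
E
```

```text
scene {'fx': 464.61084741052076, 'fy': 464.61084741052076, 'cx': 284.4756432215758, 'cy': 209.27828760380623, 'rvec': array([ 2.50352501,  0.86570111, -0.213546  ]), 'tvec': array([-0.41960954, -0.2631022 ,  1.38603417])}
side {'fx': 418.6008994698869, 'fy': 418.6008994698869, 'cx': 275.77963946072896, 'cy': 212.6159458348846, 'rvec': array([ 2.42489624, -0.05312544,  0.04142777]), 'tvec': array([-0.53211304,  0.0576571 ,  1.16063478])}
{'t': 0.1, 'q': array([-1.39037657e+00,  1.31095482e-01,  1.48914530e+00, -8.56565666e-06,
        1.52295923e+00, -8.54104433e-02]), 'dq': array([-0.00082166, -0.00179412, -0.00332039,  0.00037906, -0.00130022,
       -0.00077931]), 'joint_torque': array([ 1.19685981e-03, -5.61337566e+01, -4.93097270e+01,  7.69093819e-02,
        2.92290375e-02, -6.18397826e-05]), 'tool_pos': array([ 0.15760586, -0.57873295,  0.40379997]), 'orientation': array([-3.11229205e+00, -4.16124641e-01,  1.33252243e-04]), 'force': array([ 0.95561358, -0.02894692, -0.33236996]), 'wrist_torque': array([ 0.01588202,  0.02454356, -0.01906559]), 'gripper_force': 0.0, 'opening': 0.09290112291324716} [[ 0.965  0.263 -0.   ]
 [ 0.263 -0.965  0.002]
 [ 0.    -0.002 -1.   ]]
```

View pics/scene.png

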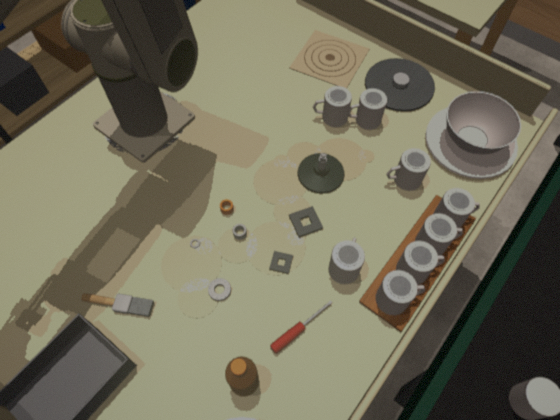

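View pics/side.png

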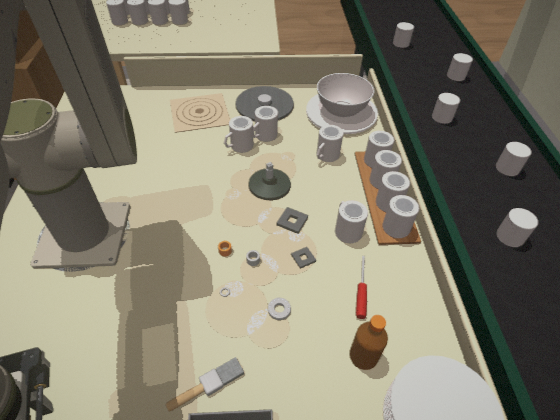

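The scene view shows the bearing at (219,290), the grey spacer at (240,231) with the orange look-alike at (227,206). The small plate is at (282,262), the large one at (306,221), and the spindle at (322,165). The side view agrees: bearing (279,308), spacer (253,257), plate (304,257), spindle (269,172).

```bash
python3 - <<'E'
from h import *
for n,pts in (('scene',dict(bear=(219,290),spac=(240,231),plate=(282,262),big=(306,221),spin=(322,165),orange=(227,206),mug=(348,262))),('side',dict(bear=(279,308),spac=(253,257),plate=(304,257),big=(292,219),spin=(269,172),orange=(225,247),mug=(351,221)))):
    P=np.load(n+'.npz')['P']
    for k,(u,v) in pts.items():
        w=20 if k!='mug' else 26
        Q=P[v-w:v+w,u-w:u+w].reshape(-1,3)
        lo={'bear':.008,'spac':.018,'plate':.005,'big':.005,'spin':.06,'orange':.015,'mug':.07}[k]
        # only component nearest to centre
        c=P[v,u] 
        Q=Q[(Q[:,2]>lo)&(Q[:,2]<.12)]
        Q=Q[np.linalg.norm(Q[:,:2]-np.median(Q[:,:2],0),axis=1)<.045]
        r=cv2.minAreaRect((Q[:,:2]*1000).astype(np.float32))
        print(n,k,len(Q),np.round(r[0],1),np.round(r[1],1),round(r[2],1),'zmax',np.percentile(Q[:,2],95).round(4))
E
```

```text
scene bear 298 [ 530.  -253.5] [54.  54.8] 85.6 zmax 0.0144
scene spac 89 [ 468.9 -107. ] [33.8 34. ] 54.5 zmax 0.0265
scene plate 267 [ 602.5 -104.8] [50.  51.4] 23.2 zmax 0.0098
scene big 555 [582.7  25. ] [69.9 71.2] 60.3 zmax 0.0133
scene spin 76 [524.1 174.6] [18.9 23.8] 33.1 zmax 0.0891
scene orange 96 [394.6 -72.2] [33.5 35. ] 30.9 zmax 0.0265
scene mug 909 [737.4 -25.1] [76.5 75.7] 29.1 zmax 0.0977
side bear 303 [ 526.5 -254.6] [53.3 53.8] 16.9 zmax 0.0136
side spac 85 [ 465.5 -109.4] [33.8 35.1] 23.6 zmax 0.0258
side plate 248 [ 600.4 -105.4] [53.5 51.5] 24.7 zmax 0.0098
side big 426 [579.8  24.1] [73.2 69.9] 60.0 zmax 0.0132
side spin 70 [520.1 170.7] [17.6 17.9] 88.2 zmax 0.0896
side orange 95 [391.4 -75.8] [35.7 32.8] 84.5 zmax 0.0269
side mug 644 [732.8 -26.8] [73.2 76.7] 79.2 zmax 0.0973
```

>>> servo_tool:
  increments:
    - {"slide": [442, -216, 110], "dr": [0, 0, 0], "jaw": 0}
    - {"slide": [442, -216, 110], "dr": [0, 0, 0], "jaw": 0}
    - {"slide": [442, -216, 110], "dr": [0, 0, 0], "jaw": 0}
    - {"slide": [442, -216, 110], "dr": [0, 0, 0], "jaw": 0}
    - {"slide": [442, -216, 110], "dr": [0, 0, 0], "jaw": 0}
    - {"slide": [442, -216, 110], "dr": [0, 0, 0], "jaw": 0}
    - {"slide": [442, -216, 110], "dr": [0, 0, 0], "jaw": 0}
    - {"slide": [442, -216, 110], "dr": [0, 0, 0], "jaw": 0}
    - {"slide": [442, -216, 110], "dr": [0, 0, 0], "jaw": 0}
    - {"slide": [442, -216, 110], "dr": [0, 0, 0], "jaw": 0}
    - {"slide": [442, -216, 110], "dr": [0, 0, 0], "jaw": 0}
    - {"slide": [442, -216, 110], "dr": [0, 0, 0], "jaw": 0}
    - {"slide": [442, -216, 110], "dr": [0, 0, 0], "jaw": 0}
    - {"slide": [442, -216, 110], "dr": [0, 0, 0], "jaw": 0}

```text
t: 1.5
tool_pos: [0.5266, -0.2556, 0.2951]
orientation: [3.114, 0.413, 0.0]
force: [-0.3, -0.0, 1.1]
opening: 0.0933
gripper_force: 0.0
```

```bash
python3 - <<'E'
from h import *
im,d,p=shot('wrist'); s=read_state(); save('w1.png',im); np.savez('w1',P=cloud(d,p),im=im)
print(s['tool_pos'],s['orientation'],s['q'].round(2),s['force'],s['t'])
P=cloud(d,p); m=(P[...,2]>.008)&(P[...,2]<.03)&(d>0)&(np.hypot(P[...,0]-.528,P[...,1]+.254)<.05)
Q=P[m]; print(len(Q),cv2.minEnclosingCircle((Q[:,:2]*1000).astype(np.float32)),np.percentile(Q[:,2],[5,50,95]))
E
```

```text
[ 0.52662022 -0.25568146  0.29524074] [3.11365336e+00 4.13198298e-01 6.04315632e-04] [-0.54  0.17  1.65 -0.    1.32  0.77] [-0.16892137  0.22510472 -0.00546544] 1.55
2570 ((529.5263061523438, -252.48114013671875), 27.907411575317383) [0.01054753 0.01198914 0.01319442]
```

View pics/w1.png

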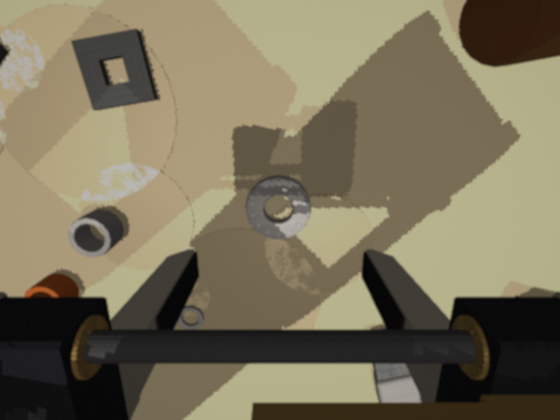

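The bearing is at (278,207) in the wrist view, about 4 mm from the tool axis. Next I descend and grip it.

>>> servo_tool:
  increments:
    - {"slide": [3.6, -2.2, 40], "dr": [0, 0, 0], "jaw": 0.1}
    - {"slide": [3.6, -2.2, 80], "dr": [0, 0, 0], "jaw": 0.1}
    - {"slide": [3.6, -2.2, 95], "dr": [0, 0, 0], "jaw": 0.1}
    - {"slide": [3.6, -2.2, 103], "dr": [0, 0, 0], "jaw": 0.1}
    - {"slide": [3.6, -2.2, 106], "dr": [0, 0, 0], "jaw": 0.1}
    - {"slide": [3.6, -2.2, 106], "dr": [0, 0, 0], "jaw": 0.3}
    - {"slide": [3.6, -2.2, 106], "dr": [0, 0, 0], "jaw": 0.6}
    - {"slide": [3.6, -2.2, 106], "dr": [0, 0, 0], "jaw": 0.6}
    - {"slide": [3.6, -2.2, 106], "dr": [0, 0, 0], "jaw": 0.6}
    - {"slide": [3.6, -2.2, 106], "dr": [0, 0, 0], "jaw": 0.6}
    - {"slide": [3.6, -2.2, 106], "dr": [0, 0, 0], "jaw": 0.6}
  force: 20

```text
t: 2.65
tool_pos: [0.5308, -0.2517, 0.1898]
orientation: [3.113, 0.416, 0.002]
force: [-1.1, -0.2, 6.1]
opening: 0.0562
gripper_force: 20.0
```

>>> servo_tool:
  increments:
    - {"slide": [0, 0, -20], "dr": [0, 0, 0], "jaw": 0.6}
    - {"slide": [0, 0, -60], "dr": [0, 0, 0], "jaw": 0.6}
    - {"slide": [6, -40, -90], "dr": [0, 0, 0], "jaw": 0.6}
    - {"slide": [10, -80, -115], "dr": [0, 0, 0], "jaw": 0.6}
    - {"slide": [14, -120, -140], "dr": [0, 0, 0], "jaw": 0.6}
    - {"slide": [20, -165, -140], "dr": [0, 0, 0], "jaw": 0.6}
    - {"slide": [24, -210, -140], "dr": [0, 0, 0], "jaw": 0.6}
    - {"slide": [28, -255, -140], "dr": [0, 0, 0], "jaw": 0.6}
    - {"slide": [30, -300, -140], "dr": [0, 0, 0], "jaw": 0.6}
    - {"slide": [32, -345, -140], "dr": [0, 0, 0], "jaw": 0.6}
    - {"slide": [32, -385, -140], "dr": [0, 0, 0], "jaw": 0.6}
    - {"slide": [32, -412, -140], "dr": [0, 0, 0], "jaw": 0.6}
    - {"slide": [32, -412, -140], "dr": [0, 0, 0], "jaw": 0.6}
    - {"slide": [32, -412, -140], "dr": [0, 0, 0], "jaw": 0.6}
    - {"slide": [32, -412, -140], "dr": [0, 0, 0], "jaw": 0.6}

```text
t: 4.15
tool_pos: [0.4531, 0.1539, 0.3286]
orientation: [3.114, 0.415, -0.001]
force: [-0.6, 0.0, -0.9]
opening: 0.0561
gripper_force: 20.0
```

```bash
python3 - <<'E'
from h import *
im,d,p=shot('wrist'); s=read_state(); save('w2.png',im); P=cloud(d,p); np.savez('w2',P=P,im=im,d=d)
print(s['tool_pos'],s['orientation'],s['q'].round(2),s['force'],s['t'])
m=(P[...,2]>.06)&(P[...,2]<.095)&(d>0)&(np.hypot(P[...,0]-.522,P[...,1]-.172)<.03)
for lo,hi in((.087,.095),(.075,.085),(.06,.068)):
    Q=P[m&(P[...,2]>lo)&(P[...,2]<hi)]
    if len(Q): print(lo,len(Q),cv2.minEnclosingCircle((Q[:,:2]*1000).astype(np.float32)),np.median(Q[:,2]),Q[:,:2].mean(0))
E
```

```text
[0.45315368 0.1537104  0.32858239] [ 3.11383518e+00  4.14475442e-01 -3.87399563e-04] [ 0.22 -0.15  1.91 -0.    1.39  1.53] [-0.2972562  -0.41749343 -0.60351042] 4.2
0.087 284 ((522.9490356445312, 176.79598999023438), 10.183303833007812) 0.08971102377474924 [0.52311832 0.176432  ]
0.075 20 ((523.611083984375, 176.45668029785156), 10.310077667236328) 0.08412059462259983 [0.52594998 0.17902669]
0.06 6 ((522.8582763671875, 177.34584045410156), 9.739380836486816) 0.06784705071261032 [0.52582307 0.17883021]
```

View pics/w2.png

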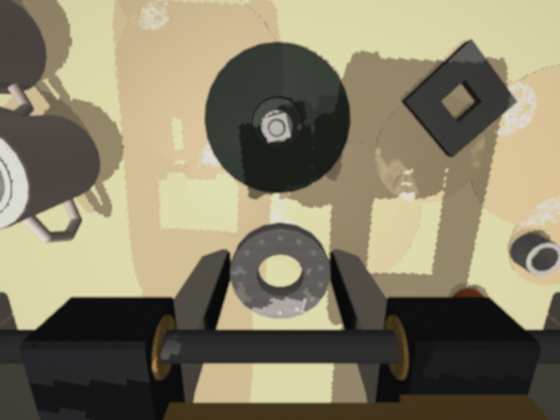

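Bearing in the grip at (280,270), balls up. Spindle at (276,127), its square a few degrees off the image axes. Now I compare both in the same picture.

```bash
python3 - <<'E'
from h import *
z=np.load('w2.npz');P,im,d=z['P'],z['im'],z['d']
s=read_state()['tool_pos']
m=(P[...,2]>.135)&(P[...,2]<.17)&(np.hypot(P[...,0]-s[0],P[...,1]-s[1])<.04)
Q=P[m]; print(len(Q),np.percentile(Q[:,2],[5,50,95]))
zt=np.median(Q[:,2]); m&=abs(P[...,2]-zt)<.004
# bore: contour fit in mask
mm=m.astype(np.uint8); cs,h=cv2.findContours(mm,cv2.RETR_CCOMP,cv2.CHAIN_APPROX_NONE)
for c in cs:
    if len(c)>40: 
        v=c[:,0]; X=P[v[:,1],v[:,0]]; ok=abs(X[:,2]-zt)<.004; print(len(c),cv2.minEnclosingCircle((X[ok,:2]*1000).astype(np.float32)), cv2.fitEllipse(c))
print('tool',s)
c=cv2.resize(im[95:160,243:313],(700,650)[:2],interpolation=cv2.INTER_CUBIC); save('c2.png',cv2.resize(c,(640,594)))
E
```

```text
7995 [0.14445474 0.15076537 0.16398179]
418 ((461.586181640625, 156.03480529785156), 38.671180725097656) ((280.26983642578125, 270.5306396484375), (88.10235595703125, 120.90866088867188), 88.93601989746094)
119 ((451.3186950683594, 154.487548828125), 13.288764953613281) ((279.5072937011719, 272.7737121582031), (38.6666145324707, 45.055633544921875), 90.13573455810547)
tool [0.45315368 0.1537104  0.32858239]
```

View pics/c2.png

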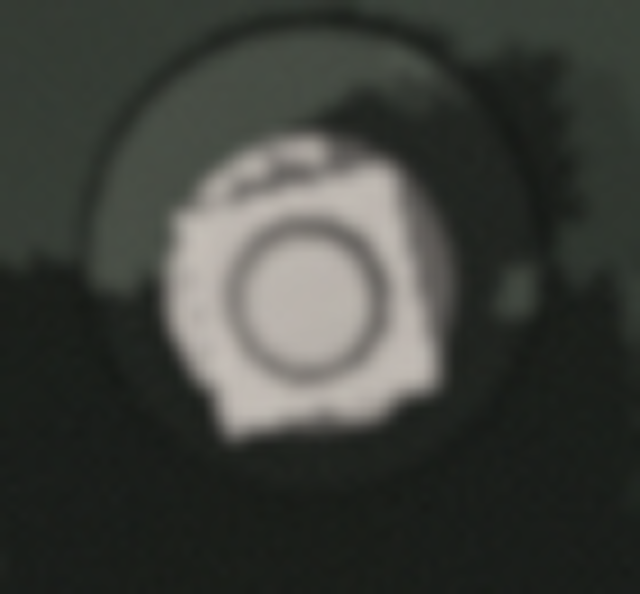

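```bash
cat >> h.py <<'E'
def onz(u,v,z,p):
    M=R.from_rotvec(np.ravel(p['rvec'])).as_matrix(); t=np.ravel(p['tvec'])
    C=-M.T@t; r=M.T@np.array([(u-p['cx'])/p['fx'],(v-p['cy'])/p['fy'],1]); return C+r*(z-C[2])/r[2]
def tool(w):
    M=R.from_rotvec(read_state()['orientation']).as_matrix(); return (M.T@np.asarray(w)*1000).round(2)
E
python3 - <<'E'
from h import *
p=camera_params('wrist'); s=read_state()['tool_pos']
f=lambda x,y:(243+x/640*70-.5,95+y/594*65-.5)
n=onz(*f(305,298),.090,p); print('nose',n)
for b in((279.5,272.6),(280.3,270.8)):
    w=onz(*b,.1508,p); print('bore',w,'rel tcp',tool(w-s),'nose-bore',tool(n-w))
print('nose-tcp',tool(n-s))
c=[onz(*f(*q),.086,p) for q in((180,210),(395,165),(440,385),(230,435))]
for i in range(4):
    e=tool(c[(i+1)%4]-c[i]); print(e,np.degrees(np.arctan2(e[1],e[0]))%90)
    e=(c[(i+1)%4]-c[i]); print(' world',np.degrees(np.arctan2(e[1],e[0]))%90)
E
```

```text
nose [0.52314615 0.17594257 0.09      ]
bore [0.45295746 0.1544722  0.1508    ] rel tcp [ 6.0000e-02 -8.3000e-01  1.7778e+02] nose-bore [73.38 -2.38 60.78]
bore [0.45412611 0.15433715 0.1508    ] rel tcp [  1.15  -0.4  177.78] nose-bore [72.29 -2.81 60.78]
nose-tcp [ 73.44  -3.21 238.56]
[ 3.1  15.52  0.  ] 78.704267223214
 world 26.457634766745407
[-1.551e+01  3.380e+00  1.000e-02] 77.70608996836032
 world 27.453584319195897
[ -3.6  -15.49  -0.  ] 76.91626791377864
 world 28.26150412814995
[ 1.601e+01 -3.420e+00 -1.000e-02] 77.94190830589659
 world 27.206964093612722
```

>>> servo_tool:
  increments:
    - {"slide": [40, -2.6, 0], "dr": [0, 0, 0], "jaw": 0.6}
    - {"slide": [72.8, -2.6, 0], "dr": [0, 0, 0], "jaw": 0.6}
    - {"slide": [72.8, -2.6, 0], "dr": [0, 0, 0], "jaw": 0.6}
    - {"slide": [72.8, -2.6, 20], "dr": [0, 0, 0], "jaw": 0.6}
    - {"slide": [72.8, -2.6, 40], "dr": [0, 0, 0], "jaw": 0.6}
    - {"slide": [72.8, -2.6, 46], "dr": [0, 0, 0], "jaw": 0.6}
    - {"slide": [72.8, -2.6, 52], "dr": [0, 0, 0], "jaw": 0.6}
    - {"slide": [72.8, -2.6, 56], "dr": [0, 0, 0], "jaw": 0.6}
    - {"slide": [72.8, -2.6, 58], "dr": [0, 0, 0], "jaw": 0.6}
    - {"slide": [72.8, -2.6, 60], "dr": [0, 0, 0], "jaw": 0.6}

```text
t: 5.2
tool_pos: [0.523, 0.1762, 0.2697]
orientation: [-3.114, -0.416, -0.003]
force: [1.7, -0.5, -0.0]
opening: 0.0557
gripper_force: 20.0
```

```bash
python3 -c "
from h import *
s=read_state();print(s['tool_pos'],s['force'],s['wrist_torque'],s['t'])"
```

```text
[0.52297606 0.17623178 0.26966209] [ 1.68868944 -0.50854711 -0.04420556] [-0.08500295 -0.24725076 -0.0100638 ] 5.2
```

>>> servo_tool:
  increments:
    - {"slide": [0, 0, 3], "dr": [0, 0, 0], "jaw": 0.6}
    - {"slide": [0, 0, 6], "dr": [0, 0, 0], "jaw": 0.6}
    - {"slide": [0, 0, 9], "dr": [0, 0, 0], "jaw": 0.6}
    - {"slide": [0, 0, 12], "dr": [0, 0, 0], "jaw": 0.6}
    - {"slide": [0, 0, 15], "dr": [0, 0, 0], "jaw": 0.6}
    - {"slide": [0, 0, 15], "dr": [0, 0, 0], "jaw": 0.6}

```text
t: 5.8
tool_pos: [0.5229, 0.1762, 0.2536]
orientation: [3.114, 0.416, 0.002]
force: [6.6, -1.6, -1.2]
opening: 0.0556
gripper_force: 20.0
```

>>> servo_tool:
  increments:
    - {"slide": [1, 0.4, 0], "dr": [0, 0, 0], "jaw": 0.6}
    - {"slide": [1, 0.4, 0], "dr": [0, 0, 0], "jaw": 0.6}

```text
t: 6.0
tool_pos: [0.5234, 0.1761, 0.2534]
orientation: [-3.114, -0.416, 0.001]
force: [2.6, -0.4, -0.1]
opening: 0.0561
gripper_force: 20.0
```

>>> servo_tool:
  increments:
    - {"slide": [1.2, 0.3, 0], "dr": [0, 0, 0], "jaw": 0.6}
    - {"slide": [1.2, 0.3, 4], "dr": [0, 0, 0], "jaw": 0.6}
    - {"slide": [1.2, 0.3, 8], "dr": [0, 0, 0], "jaw": 0.6}
    - {"slide": [1.2, 0.3, 12], "dr": [0, 0, 0], "jaw": 0.6}
    - {"slide": [1.2, 0.3, 16], "dr": [0, 0, 0], "jaw": 0.6}
    - {"slide": [1.2, 0.3, 20], "dr": [0, 0, 0], "jaw": 0.6}
    - {"slide": [1.2, 0.3, 23], "dr": [0, 0, 0], "jaw": 0.6}
    - {"slide": [1.2, 0.3, 25], "dr": [0, 0, 0], "jaw": 0.6}
    - {"slide": [1.2, 0.3, 25], "dr": [0, 0, 0], "jaw": 0.6}

```text
t: 6.9
tool_pos: [0.5247, 0.1761, 0.2284]
orientation: [3.114, 0.416, -0.001]
force: [-0.4, 0.4, -0.1]
opening: 0.056
gripper_force: 20.0
```

>>> servo_tool:
  increments:
    - {"slide": [0, 0, 1], "dr": [0, 0, 0], "jaw": 0.6}
    - {"slide": [0, 0, 2], "dr": [0, 0, 0], "jaw": 0.6}
    - {"slide": [0, 0, 3], "dr": [0, 0, 0], "jaw": 0.6}
    - {"slide": [0, 0, 3.4], "dr": [0, 0, 0], "jaw": 0.6}
    - {"slide": [0, 0, 3.4], "dr": [0, 0, 0], "jaw": 0.6}

```text
t: 7.4
tool_pos: [0.5248, 0.1761, 0.2253]
orientation: [3.114, 0.416, -0.0]
force: [0.3, -0.1, -1.3]
opening: 0.0556
gripper_force: 20.0
```

>>> servo_tool:
  increments:
    - {"slide": [0, 0, 0.4], "dr": [0, 0, 0], "jaw": 0.6}
    - {"slide": [0, 0, 0.8], "dr": [0, 0, 0], "jaw": 0.6}
    - {"slide": [0, 0, 0.8], "dr": [0, 0, 0], "jaw": 0.6}

```text
t: 7.7
tool_pos: [0.5249, 0.1762, 0.2249]
orientation: [3.114, 0.416, 0.0]
force: [-2.7, -0.5, 3.0]
opening: 0.0558
gripper_force: 20.0
```

>>> servo_tool:
  increments:
    - {"slide": [0, 0, 0], "dr": [0, 0, 0], "jaw": 0.3}
    - {"slide": [0, 0, 0], "dr": [0, 0, 0], "jaw": 0.2}
    - {"slide": [0, 0, 0], "dr": [0, 0, 0], "jaw": 0.2}
    - {"slide": [0, 0, -10], "dr": [0, 0, 0], "jaw": 0.2}
    - {"slide": [0, 0, -50], "dr": [0, 0, 0], "jaw": 0.2}
    - {"slide": [0, 0, -90], "dr": [0, 0, 0], "jaw": 0.2}
    - {"slide": [0, 0, -100], "dr": [0, 0, 0], "jaw": 0.3}
    - {"slide": [0, 0, -100], "dr": [0, 0, 0], "jaw": 0.3}

```text
t: 8.5
tool_pos: [0.5258, 0.1764, 0.328]
orientation: [-3.113, -0.416, -0.009]
force: [-0.6, -1.1, -0.5]
opening: 0.0661
gripper_force: 0.0
```

```bash
python3 - <<'E'
from h import *
s=read_state();print(s['tool_pos'],s['force'],s['opening'])
im,d,p=shot('wrist'); P=cloud(d,p)
Q=P[(P[...,2]>.042)&(P[...,2]<.05)&(np.hypot(P[...,0]-.524,P[...,1]-.176)<.045)&(d>0)]
print('bearing',len(Q),np.percentile(Q[:,2],[5,50,95]),cv2.minEnclosingCircle((Q[:,:2]*1000).astype(np.float32)))
P=np.load('w1.npz')['P']
for n,c,lo,hi in(('spac',(.467,-.108),.021,.03),('plate',(.6015,-.105),.006,.012)):
    Q=P[(P[...,2]>lo)&(P[...,2]<hi)&(np.hypot(P[...,0]-c[0],P[...,1]-c[1])<.045)]
    q=(Q[:,:2]*1000).astype(np.float32); print(n,len(q),cv2.minEnclosingCircle(q),cv2.minAreaRect(q),tool(np.append(q.mean(0)/1000-s['tool_pos'][:2],0)))
E
```

```text
[0.52578264 0.1763878  0.32796721] [-0.58296723 -1.09800589 -0.52041662] 0.0661112153857875
bearing 2217 [0.04536712 0.04702394 0.04836627] ((523.0151977539062, 176.76226806640625), 27.86469841003418)
spac 847 ((468.4900207519531, -106.31184387207031), 18.347238540649414) ((468.6315002441406, -106.06723022460938), (35.17711639404297, 35.68098831176758), 86.29869079589844) [-128.6   257.97   -0.28]
plate 4198 ((602.5175170898438, -103.42164611816406), 34.980506896972656) ((602.5465698242188, -103.28590393066406), (50.45209503173828, 51.673343658447266), 24.29067611694336) [1.330e+00 2.904e+02 2.000e-02]
```

>>> servo_tool:
  increments:
    - {"slide": [-22, 44, 0], "dr": [0, 0, 0], "jaw": 0.3}
    - {"slide": [-44, 88, 0], "dr": [0, 0, 0], "jaw": 0.3}
    - {"slide": [-66, 132, 0], "dr": [0, 0, 0], "jaw": 0.3}
    - {"slide": [-88, 176, 0], "dr": [0, 0, 0], "jaw": 0.3}
    - {"slide": [-110, 220, 20], "dr": [0, 0, 0], "jaw": 0.3}
    - {"slide": [-128.5, 257.8, 40], "dr": [0, 0, 0], "jaw": 0.3}
    - {"slide": [-128.5, 257.8, 65], "dr": [0, 0, 0], "jaw": 0.3}
    - {"slide": [-128.5, 257.8, 90], "dr": [0, 0, 0], "jaw": 0.3}
    - {"slide": [-128.5, 257.8, 110], "dr": [0, 0, 0], "jaw": 0.3}
    - {"slide": [-128.5, 257.8, 122], "dr": [0, 0, 0], "jaw": 0.3}
    - {"slide": [-128.5, 257.8, 130], "dr": [0, 0, 0], "jaw": 0.3}
    - {"slide": [-128.5, 257.8, 130], "dr": [0, 0, 0], "jaw": 0.3}
    - {"slide": [-128.5, 257.8, 130], "dr": [0, 0, 0], "jaw": 0.5}
    - {"slide": [-128.5, 257.8, 130], "dr": [0, 0, 0], "jaw": 0.8}
    - {"slide": [-128.5, 257.8, 130], "dr": [0, 0, 0], "jaw": 0.8}
    - {"slide": [-128.5, 257.8, 130], "dr": [0, 0, 0], "jaw": 0.8}
    - {"slide": [-128.5, 257.8, 130], "dr": [0, 0, 0], "jaw": 0.8}
    - {"slide": [-128.5, 257.8, 130], "dr": [0, 0, 0], "jaw": 0.8}

```text
t: 10.35
tool_pos: [0.4689, -0.1065, 0.1952]
orientation: [3.113, 0.416, 0.002]
force: [-0.5, 0.7, 3.8]
opening: 0.0362
gripper_force: 20.0
```

>>> servo_tool:
  increments:
    - {"slide": [0, 0, -20], "dr": [0, 0, 0], "jaw": 0.8}
    - {"slide": [0, 0, -60], "dr": [0, 0, 0], "jaw": 0.8}
    - {"slide": [10, -30, -90], "dr": [0, 0, 0], "jaw": 0.8}
    - {"slide": [20, -70, -115], "dr": [0, 0, 0], "jaw": 0.8}
    - {"slide": [28, -115, -125], "dr": [0, 0, 0], "jaw": 0.8}
    - {"slide": [36, -160, -125], "dr": [0, 0, 0], "jaw": 0.8}
    - {"slide": [44, -205, -125], "dr": [0, 0, 0], "jaw": 0.8}
    - {"slide": [53, -240, -125], "dr": [0, 0, 0], "jaw": 0.8}
    - {"slide": [53, -255.5, -125], "dr": [0, 0, 0], "jaw": 0.8}
    - {"slide": [53, -255.5, -125], "dr": [0, 0, 0], "jaw": 0.8}
    - {"slide": [53, -255.5, -125], "dr": [0, 0, 0], "jaw": 0.8}
    - {"slide": [53, -255.5, -125], "dr": [0, 0, 0], "jaw": 0.8}

```text
t: 11.55
tool_pos: [0.4527, 0.1533, 0.3194]
orientation: [3.114, 0.415, -0.001]
force: [-0.6, -0.5, 0.0]
opening: 0.036
gripper_force: 20.0
```

```bash
python3 - <<'E'
from h import *
im,d,p=shot('wrist'); s=read_state(); T=s['tool_pos']; P=cloud(d,p); save('w3.png',im); np.savez('w3',P=P,im=im,d=d)
print(T,s['force'],s['t'])
zt=T[2]-.1952+.025
m=(abs(P[...,2]-zt)<.004)&(np.hypot(P[...,0]-T[0],P[...,1]-T[1])<.03)&(d>0)
Q=P[m];print(len(Q),np.median(Q[:,2]))
cs,_=cv2.findContours(m.astype(np.uint8),cv2.RETR_CCOMP,cv2.CHAIN_APPROX_NONE)
n=np.array([.52315,.17594,.09])
for c in cs:
    if len(c)>30:
        e=cv2.fitEllipse(c); w=onz(*e[0],zt,p); print(e,tool(w-T),'nose-',tool(n-w))
Q=P[(P[...,2]>.087)&(P[...,2]<.093)&(np.hypot(P[...,0]-.523,P[...,1]-.176)<.03)&(d>0)]
print('nose',cv2.minEnclosingCircle((Q[:,:2]*1000).astype(np.float32)),tool(n-T))
E
```

```text
[0.45271627 0.15313866 0.31942122] [-0.21426744 -0.34624683 -0.71926098] 11.6
2289 0.14890817252699814
((280.2243957519531, 275.4246826171875), (60.456085205078125, 90.47777557373047), 87.44159698486328) [  2.54  -0.57 170.2 ] nose- [71.46 -3.08 59.2 ]
((279.5453796386719, 278.0129699707031), (39.55268478393555, 46.83832550048828), 90.47709655761719) [  1.03  -0.93 170.2 ] nose- [72.97 -2.72 59.2 ]
nose ((524.227783203125, 176.81594848632812), 9.77723217010498) [ 74.    -3.65 229.4 ]
```

View pics/w3.png

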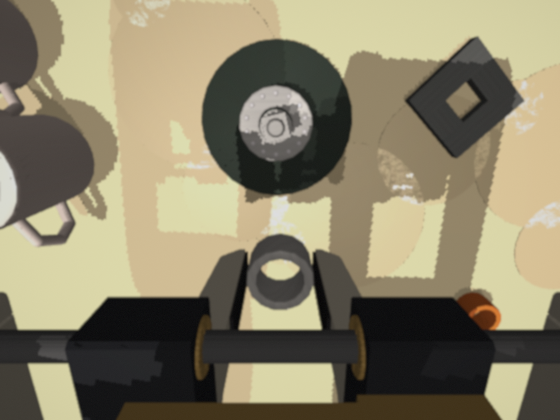

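>>> servo_tool:
  increments:
    - {"slide": [40, -2.7, 0], "dr": [0, 0, 0], "jaw": 0.8}
    - {"slide": [74.4, -2.7, 0], "dr": [0, 0, 0], "jaw": 0.8}
    - {"slide": [74.4, -2.7, 0], "dr": [0, 0, 0], "jaw": 0.8}
    - {"slide": [74.4, -2.7, 20], "dr": [0, 0, 0], "jaw": 0.8}
    - {"slide": [74.4, -2.7, 30], "dr": [0, 0, 0], "jaw": 0.8}
    - {"slide": [74.4, -2.7, 34], "dr": [0, 0, 0], "jaw": 0.8}
    - {"slide": [74.4, -2.7, 38], "dr": [0, 0, 0], "jaw": 0.8}
    - {"slide": [74.4, -2.7, 42], "dr": [0, 0, 0], "jaw": 0.8}
    - {"slide": [74.4, -2.7, 45], "dr": [0, 0, 0], "jaw": 0.8}
    - {"slide": [74.4, -2.7, 48], "dr": [0, 0, 0], "jaw": 0.8}
    - {"slide": [74.4, -2.7, 50], "dr": [0, 0, 0], "jaw": 0.8}
    - {"slide": [74.4, -2.7, 50], "dr": [0, 0, 0], "jaw": 0.8}

```text
t: 12.8
tool_pos: [0.5235, 0.1762, 0.2693]
orientation: [3.114, 0.416, -0.001]
force: [-0.4, 0.1, -0.4]
opening: 0.0359
gripper_force: 20.0
```

>>> servo_tool:
  increments:
    - {"slide": [0, 0, 4], "dr": [0, 0, 0], "jaw": 0.8}
    - {"slide": [0, 0, 7], "dr": [0, 0, 0], "jaw": 0.8}
    - {"slide": [0, 0, 10], "dr": [0, 0, 0], "jaw": 0.8}
    - {"slide": [0, 0, 13], "dr": [0, 0, 0], "jaw": 0.8}
    - {"slide": [0, 0, 16], "dr": [0, 0, 0], "jaw": 0.8}
    - {"slide": [0, 0, 19], "dr": [0, 0, 0], "jaw": 0.8}
    - {"slide": [0, 0, 22], "dr": [0, 0, 0], "jaw": 0.8}
    - {"slide": [0, 0, 24], "dr": [0, 0, 0], "jaw": 0.8}
    - {"slide": [0, 0, 24], "dr": [0, 0, 0], "jaw": 0.8}

```text
t: 13.7
tool_pos: [0.5234, 0.1762, 0.2451]
orientation: [3.114, 0.416, -0.001]
force: [0.1, 0.1, -0.4]
opening: 0.0364
gripper_force: 20.0
```

>>> servo_tool:
  increments:
    - {"slide": [0, 0, 1], "dr": [0, 0, 0], "jaw": 0.8}
    - {"slide": [0, 0, 2], "dr": [0, 0, 0], "jaw": 0.8}
    - {"slide": [0, 0, 2.6], "dr": [0, 0, 0], "jaw": 0.8}
    - {"slide": [0, 0, 3], "dr": [0, 0, 0], "jaw": 0.8}
    - {"slide": [0, 0, 3], "dr": [0, 0, 0], "jaw": 0.8}

```text
t: 14.2
tool_pos: [0.5236, 0.1762, 0.2425]
orientation: [3.114, 0.416, 0.0]
force: [-0.8, 0.0, 0.3]
opening: 0.0361
gripper_force: 20.0
```

>>> servo_tool:
  increments:
    - {"slide": [0, 0, 0.4], "dr": [0, 0, 0], "jaw": 0.8}
    - {"slide": [0, 0, 0.7], "dr": [0, 0, 0], "jaw": 0.8}
    - {"slide": [0, 0, 0.7], "dr": [0, 0, 0], "jaw": 0.8}

```text
t: 14.5
tool_pos: [0.5237, 0.1763, 0.2422]
orientation: [-3.114, -0.416, -0.0]
force: [-1.5, -0.2, 3.9]
opening: 0.0362
gripper_force: 20.0
```

>>> servo_tool:
  increments:
    - {"slide": [0, 0, 0], "dr": [0, 0, 0], "jaw": 0.5}
    - {"slide": [0, 0, 0], "dr": [0, 0, 0], "jaw": 0.4}
    - {"slide": [0, 0, 0], "dr": [0, 0, 0], "jaw": 0.35}
    - {"slide": [0, 0, -10], "dr": [0, 0, 0], "jaw": 0.3}
    - {"slide": [0, 0, -50], "dr": [0, 0, 0], "jaw": 0.2}
    - {"slide": [0, 0, -85], "dr": [0, 0, 0], "jaw": 0.2}
    - {"slide": [0, 35, -95], "dr": [0, 0, -0.1], "jaw": 0.2}
    - {"slide": [0, 80, -95], "dr": [0, 0, -0.158], "jaw": 0.2}
    - {"slide": [0, 125, -90], "dr": [0, 0, -0.158], "jaw": 0.2}
    - {"slide": [0, 170, -80], "dr": [0, 0, -0.158], "jaw": 0.2}
    - {"slide": [1, 215, -60], "dr": [0, 0, -0.158], "jaw": 0.2}
    - {"slide": [2, 260, -40], "dr": [0, 0, -0.158], "jaw": 0.2}
    - {"slide": [2.7, 290.6, -20], "dr": [0, 0, -0.158], "jaw": 0.2}
    - {"slide": [2.7, 290.6, 10], "dr": [0, 0, -0.158], "jaw": 0.2}
    - {"slide": [2.7, 290.6, 30], "dr": [0, 0, -0.158], "jaw": 0.2}
    - {"slide": [2.7, 290.6, 44], "dr": [0, 0, -0.158], "jaw": 0.2}
    - {"slide": [2.7, 290.6, 52], "dr": [0, 0, -0.158], "jaw": 0.2}
    - {"slide": [2.7, 290.6, 52], "dr": [0, 0, -0.158], "jaw": 0.2}

```text
t: 16.3
tool_pos: [0.6023, -0.1031, 0.1893]
orientation: [-3.071, -0.661, 0.002]
force: [-0.1, 1.0, -0.5]
opening: 0.0744
gripper_force: 0.0
```

>>> servo_tool:
  increments:
    - {"slide": [0, 0, 0], "dr": [0, 0, 0], "jaw": 0.4}
    - {"slide": [0, 0, 0], "dr": [0, 0, 0], "jaw": 0.65}
    - {"slide": [0, 0, 0], "dr": [0, 0, 0], "jaw": 0.65}
    - {"slide": [0, 0, 0], "dr": [0, 0, 0], "jaw": 0.65}
    - {"slide": [0, 0, 0], "dr": [0, 0, 0], "jaw": 0.65}

```text
t: 16.8
tool_pos: [0.603, -0.1035, 0.1908]
orientation: [3.071, 0.661, 0.002]
force: [-0.6, 1.0, 4.2]
opening: 0.0495
gripper_force: 20.0
```

>>> servo_tool:
  increments:
    - {"slide": [0, 0, -20], "dr": [0, 0, 0], "jaw": 0.65}
    - {"slide": [0, 0, -60], "dr": [0, 0, 0], "jaw": 0.65}
    - {"slide": [0, -30, -90], "dr": [0, 0, 0], "jaw": 0.65}
    - {"slide": [-5, -70, -115], "dr": [0, 0, -0.054], "jaw": 0.65}
    - {"slide": [-10, -115, -128], "dr": [0, 0, -0.054], "jaw": 0.65}
    - {"slide": [-15, -160, -128], "dr": [0, 0, -0.054], "jaw": 0.65}
    - {"slide": [-20, -205, -128], "dr": [0, 0, -0.054], "jaw": 0.65}
    - {"slide": [-26, -250, -128], "dr": [0, 0, -0.054], "jaw": 0.65}
    - {"slide": [-30, -275, -128], "dr": [0, 0, -0.054], "jaw": 0.65}
    - {"slide": [-30, -283.7, -128], "dr": [0, 0, -0.054], "jaw": 0.65}
    - {"slide": [-30, -283.7, -128], "dr": [0, 0, -0.054], "jaw": 0.65}
    - {"slide": [-30, -283.7, -128], "dr": [0, 0, -0.054], "jaw": 0.65}
    - {"slide": [-30, -283.7, -128], "dr": [0, 0, -0.054], "jaw": 0.65}

```text
t: 18.1
tool_pos: [0.4592, 0.1418, 0.3178]
orientation: [3.053, 0.741, 0.0]
force: [0.2, -0.1, -0.2]
opening: 0.0496
gripper_force: 20.0
```

```bash
python3 - <<'E'
from h import *
im,d,p=shot('wrist'); s=read_state(); T=s['tool_pos']; P=cloud(d,p); np.savez('w4',P=P,im=im,d=d)
print(T,s['orientation'],s['force'],s['t'])
zt=T[2]-.1905+.008
m=(abs(P[...,2]-zt)<.004)&(np.hypot(P[...,0]-T[0],P[...,1]-T[1])<.04)&(d>0)
print(np.median(P[m][:,2]),zt)
cs,_=cv2.findContours(m.astype(np.uint8),cv2.RETR_CCOMP,cv2.CHAIN_APPROX_NONE)
for c in cs:
    if len(c)>60:
        r=cv2.minAreaRect(c); w=onz(*r[0],zt,p); print(r,tool(w-T))
        b=cv2.boxPoints(r); a=[onz(*q,zt,p) for q in b]; 
        for i in (0,1): e=tool(a[i+1]-a[i]); print('  edge',e,np.degrees(np.arctan2(e[1],e[0])))
Q=P[(P[...,2]>.0875)&(P[...,2]<.093)&(np.hypot(P[...,0]-.523,P[...,1]-.176)<.012)&(d>0)]
print('nose',len(Q),cv2.minEnclosingCircle((Q[:,:2]*1000).astype(np.float32)))
Q=P[(P[...,2]>.067)&(P[...,2]<.076)&(np.hypot(P[...,0]-.523,P[...,1]-.176)<.03)&(d>0)]
print('sleeve',len(Q),cv2.minEnclosingCircle((Q[:,:2]*1000).astype(np.float32)),np.median(Q[:,2]))
cw=np.hstack([cv2.resize(im[95:165,240:310],(400,400),interpolation=cv2.INTER_CUBIC),cv2.resize(im[225:335,225:335],(400,400),interpolation=cv2.INTER_CUBIC)])
save('c4.png',cw)
E
```

```text
[0.45918869 0.14180727 0.31778881] [ 3.05273362e+00  7.40893104e-01 -1.30342862e-04] [ 0.43964236 -0.04228111 -0.473312  ] 18.15
0.13513492522180595 0.13528881163799222
((279.5, 266.5), (83.0, 137.0), 90.0) [  1.44  -0.56 182.5 ]
  edge [-5.000e-02  7.317e+01  2.000e-02] 90.03915250143154
  edge [-5.143e+01  3.230e+00  1.000e-02] 176.40632659697854
((279.5, 268.5), (27.0, 33.0), 90.0) [  0.2   -0.56 182.5 ]
  edge [-1.000e-02  1.817e+01  0.000e+00] 90.03153317211242
  edge [-16.77   0.24   0.  ] 179.18008059586413
nose 282 ((522.4755859375, 175.9998779296875), 9.561488151550293)
sleeve 1364 ((522.5857543945312, 176.9532470703125), 17.924396514892578) 0.07164580279571085
```

View pics/c4.png

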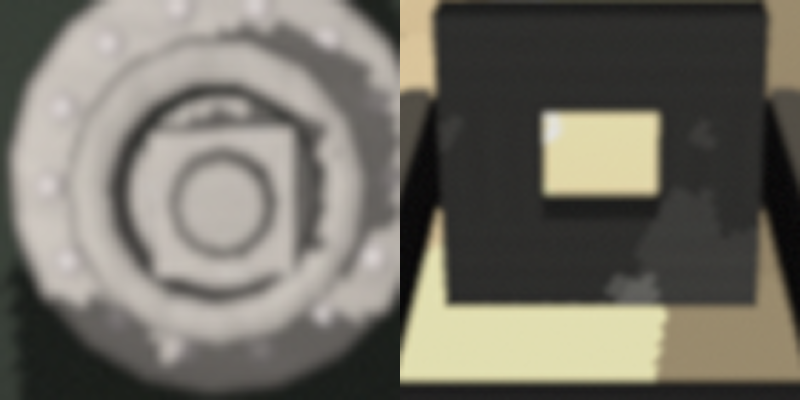

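```bash
python3 - <<'E'
from h import *
p=camera_params('wrist');s=read_state();T=s['tool_pos']
n=onz(278.35,130,.09,p)
for v in(268.5,269.5):
    w=onz(279.5,v,.1353,p);print(n,tool(w-T),tool(n-w),tool(n-T))
f=lambda x,y:(240+x*.175-.5,95+y*.175-.5)
c=[onz(*f(*q),.086,p) for q in((150,128),(297,126),(298,270),(155,273))]
for i in range(4):
    e=tool(c[(i+1)%4]-c[i]); print(e,np.degrees(np.arctan2(e[1],e[0]))%90)
print(tool(np.mean(c,0)-T))
E
```

```text
[0.52294824 0.17608237 0.09      ] [ 1.8000e-01 -5.9000e-01  1.8249e+02] [72.23 -0.7  45.29] [ 72.41  -1.28 227.78]
[0.52294824 0.17608237 0.09      ] [ -0.45  -0.59 182.49] [72.85 -0.69 45.29] [ 72.41  -1.28 227.78]
[ 0.19 16.16  0.  ] 89.32638016560973
[-15.57   0.27   0.  ] 89.00653114371741
[ -0.32 -16.09  -0.  ] 88.8606443337822
[15.69 -0.34 -0.  ] 88.75860314538969
[ 72.45  -0.97 231.78]
```

>>> servo_tool:
  increments:
    - {"slide": [40, -0.9, 0], "dr": [0, 0, -0.015], "jaw": 0.65}
    - {"slide": [73.3, -0.9, 0], "dr": [0, 0, -0.015], "jaw": 0.65}
    - {"slide": [73.3, -0.9, 0], "dr": [0, 0, -0.015], "jaw": 0.65}
    - {"slide": [73.3, -0.9, 20], "dr": [0, 0, -0.015], "jaw": 0.65}
    - {"slide": [73.3, -0.9, 32], "dr": [0, 0, -0.015], "jaw": 0.65}
    - {"slide": [73.3, -0.9, 35], "dr": [0, 0, -0.015], "jaw": 0.65}
    - {"slide": [73.3, -0.9, 38], "dr": [0, 0, -0.015], "jaw": 0.65}
    - {"slide": [73.3, -0.9, 40], "dr": [0, 0, -0.015], "jaw": 0.65}
    - {"slide": [73.3, -0.9, 41], "dr": [0, 0, -0.015], "jaw": 0.65}
    - {"slide": [73.3, -0.9, 42], "dr": [0, 0, -0.015], "jaw": 0.65}
    - {"slide": [73.3, -0.9, 43], "dr": [0, 0, -0.015], "jaw": 0.65}
    - {"slide": [73.3, -0.9, 43], "dr": [0, 0, -0.015], "jaw": 0.65}

```text
t: 19.35
tool_pos: [0.5234, 0.1773, 0.2751]
orientation: [3.046, 0.766, 0.001]
force: [0.2, -0.8, -0.5]
opening: 0.0496
gripper_force: 20.0
```

>>> servo_tool:
  increments:
    - {"slide": [0, 0, 1], "dr": [0, 0, 0], "jaw": 0.65}
    - {"slide": [0, 0, 2], "dr": [0, 0, 0], "jaw": 0.65}
    - {"slide": [0, 0, 3], "dr": [0, 0, 0], "jaw": 0.65}
    - {"slide": [0, 0, 3], "dr": [0, 0, 0], "jaw": 0.65}

```text
t: 19.75
tool_pos: [0.5233, 0.1772, 0.2717]
orientation: [3.046, 0.766, 0.0]
force: [2.5, -2.2, -0.6]
opening: 0.0494
gripper_force: 20.0
```

>>> servo_tool:
  increments:
    - {"slide": [0.4, 0.8, 0], "dr": [0, 0, 0], "jaw": 0.65}
    - {"slide": [0.4, 0.8, 2], "dr": [0, 0, 0], "jaw": 0.65}
    - {"slide": [0.4, 0.8, 4], "dr": [0, 0, 0], "jaw": 0.65}
    - {"slide": [0.4, 0.8, 6], "dr": [0, 0, 0], "jaw": 0.65}
    - {"slide": [0.4, 0.8, 7], "dr": [0, 0, 0], "jaw": 0.65}
    - {"slide": [0.4, 0.8, 7], "dr": [0, 0, 0], "jaw": 0.65}

```text
t: 20.35
tool_pos: [0.5238, 0.1769, 0.2645]
orientation: [-3.047, -0.766, 0.001]
force: [0.4, 0.1, -0.6]
opening: 0.0496
gripper_force: 20.0
```

Free now, with about 2 mm left to the sleeve.

>>> servo_tool:
  increments:
    - {"slide": [0, 0, 0.8], "dr": [0, 0, 0], "jaw": 0.65}
    - {"slide": [0, 0, 1.4], "dr": [0, 0, 0], "jaw": 0.65}
    - {"slide": [0, 0, 2], "dr": [0, 0, 0], "jaw": 0.65}
    - {"slide": [0, 0, 2.3], "dr": [0, 0, 0], "jaw": 0.65}
    - {"slide": [0, 0, 2.3], "dr": [0, 0, 0], "jaw": 0.65}

```text
t: 20.85
tool_pos: [0.524, 0.1768, 0.2628]
orientation: [3.047, 0.766, 0.0]
force: [-1.0, 0.0, 1.5]
opening: 0.0496
gripper_force: 20.0
```

>>> servo_tool:
  increments:
    - {"slide": [0, 0, 0.4], "dr": [0, 0, 0], "jaw": 0.65}
    - {"slide": [0, 0, 0.4], "dr": [0, 0, 0], "jaw": 0.65}
    - {"slide": [0, 0, 0.4], "dr": [0, 0, 0], "jaw": 0.5}
    - {"slide": [0, 0, 0.4], "dr": [0, 0, 0], "jaw": 0.35}
    - {"slide": [0, 0, 0.4], "dr": [0, 0, 0], "jaw": 0.25}
    - {"slide": [0, 0, 0.4], "dr": [0, 0, 0], "jaw": 0.25}
    - {"slide": [0, 0, -10], "dr": [0, 0, 0], "jaw": 0.2}
    - {"slide": [0, 0, -50], "dr": [0, 0, 0], "jaw": 0.2}
    - {"slide": [-20, 0, -90], "dr": [0, 0, 0], "jaw": 0.2}
    - {"slide": [-50, 0, -100], "dr": [0, 0, 0], "jaw": 0.2}
    - {"slide": [-70, 0, -100], "dr": [0, 0, 0], "jaw": 0.2}
    - {"slide": [-70, 0, -100], "dr": [0, 0, 0], "jaw": 0.2}
    - {"slide": [-70, 0, -100], "dr": [0, 0, 0], "jaw": 0.2}

```text
t: 22.15
tool_pos: [0.4624, 0.1437, 0.3632]
orientation: [-3.047, -0.766, -0.002]
force: [0.2, -0.2, -0.1]
opening: 0.0746
gripper_force: 0.0
```

```bash
python3 - <<'E'
from h import *
im,d,p=shot('wrist'); P=cloud(d,p)
q=np.hypot(P[...,0]-.523,P[...,1]-.176)
Q=P[(P[...,2]>.076)&(P[...,2]<.086)&(q<.045)&(d>0)]
print(len(Q),np.percentile(Q[:,2],[2,50,98]),cv2.minAreaRect((Q[:,:2]*1000).astype(np.float32)))
A=np.c_[Q[:,:2]-Q[:,:2].mean(0),np.ones(len(Q))];print('tilt',np.linalg.lstsq(A,Q[:,2],rcond=None)[0])
save('w5.png',im)
E
```

```text
3691 [0.07857377 0.08010153 0.08519154] ((523.0245361328125, 177.0467529296875), (49.433753967285156, 50.057655334472656), 28.146760940551758)
tilt [-0.00222704  0.00041103  0.08021173]
```

View pics/w5.png

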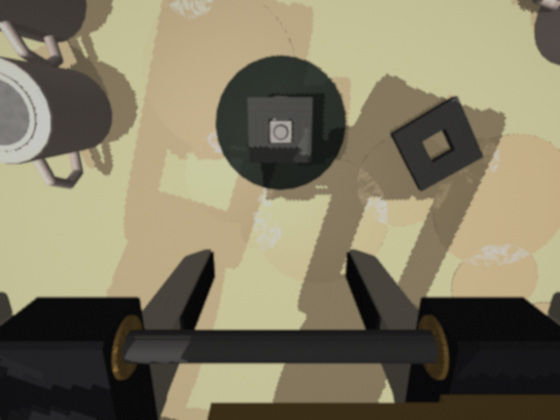

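The plate lies flat at (280,130) with its top at 80 mm, as it should, and the spindle's square shows through the hole. The gripper is clear of everything.

```bash
python3 -c "
from plant import *
print(close_job())"
```

```text
the job is handed in; nothing more can be done
None
```

The job is handed in at about 22 s: bearing, sleeve and retaining plate are on the spindle in that order, the plate lies flat on the sleeve (top measured at 80 mm), contact forces read no more than about 7 N, and all parts are released.

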